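Hold a new drawer handle on for screwing

ROBOT

A 6-joint arm with a two-finger parallel gripper is mounted at the origin on a cart in front of the work surface, level with it; the furniture and walls round the work are solid. World frame = base frame: x ahead of the robot, y to its left, z up, the work surface at z = 0. Lengths are in m, angles in rad, forces in N, time in s.
With the tool pointing down it reaches from about 0.275 to 0.875 m from the base axis. Payload 12.5 kg.
Tool frame: the origin (TCP) lies at the very end of the fingers, on their centre line; the grasp point (between the pads) lies 19 mm behind it; z points along the fingers, y is the line along which they close (so a half turn about z gives the same grasp; the last joint's range is limited). The gripper opens to 85 mm and grips with 20 to 120 N. Pads are 22 mm wide; open, the fingers measure 114 mm over their backs; the gripper's body (76 mm by 85 mm) begins 54 mm behind the grasp point. The pads swing forward as they close: fully open they stand 13 mm farther back than shut.
Start: joints at [1.086, 0.351, 1.652, -0, 1.139, -0.085], TCP at [0.214, 0.507, 0.231] pointing down, gripper open.
Joint ranges: [-2.75, 2.75], [-0.79, 2.1], [0.01, 2.65], [-1.57, 4.71], [0.07, 3.14], [-2.87, 2.87]. Speed limits (rad/s): [2.22, 2.22, 2.79, 3.14, 3.14, 3.14].

INTERFACE

Orientations are given as a 3x3 rotation matrix whose columns are the frame's x, y, z axes.
In Python, from bench import manip gives the robot as it stands. Calls block until the motion is done:
- manip.move_ptp(position, orientation): joint-space move of the TCP to a pose.
- manip.move_l(position, attitude=None, max_speed=0.15): straight line of the TCP; attitude=None keeps the orientation; max_speed is the mean speed in m/s.
- manip.move_j(angles): joint-space move.
- manip.set_gripper(opening, effort=None): opening from 0.0 (shut) to 1.0 (fully open); effort is the grip in N (None keeps the last); returns when the fingers have stopped.
- manip.dwell(seconds).
- manip.inverse_kinematics(position, orientation): joint angles nearest the present ones, or None.
- manip.grab_frame(name): name is "scene" or "side" or "wrist"; returns (picture, depth): 400x640x3 uint8, red, green, blue; 400x640 float32, m along the optical axis (not along the pixel's ray), 0 where there is no reading.
- manip.get_calibration(name): a dict with "camera_matrix" (3x3 intrinsics, pixels), "R" (3x3) and "t" (3): a world point X has camera coordinates R X + t. Camera axes: x right, y down, z forward; pixel columns grow to the right and rows downward; lengths in m; the calibration is good to about 2 mm. A picture is of the moment at which its call begins: read the wrist's pose just before it. get_calibration takes no time and is no camera call; for the wrist camera it gives the pose at the moment of the call.
A pose or a line that the arm cannot do raises manip.Unreachable and nothing moves.
- manip.sign_off(): hands the job in; it is judged then, once.
Trained networks look in the newest picture that a camera, given by its name, has taken for a name from the list of things; names that differ only in an ending like _2 or _b are one class to them, and where a whole thing is asked for, a point or a joint stands for the part that bears it (a point fixed in the world has none). Each returns a list of dicts, best first, with "confidence" (0 to 1); they miss things now and then, are a little off and sometimes report something else, mostly with a low value. They report only what shows in the picture. A call takes as long as a camera call. They do not tell look-alikes from the thing itself.
- manip.look_for(camera, name): "at" ([x, y, z] in m, in world coordinates, good to about 4 mm: the middle of the surface that is visible of it).
Readings, each from a call of its own:
- manip.current_time(): time.
- manip.current_qpos(): joint angles.
- manip.current_joint_vel(): joint speeds.
- manip.current_joint_torque(): joint torques, N m.
- manip.current_ee_pos(): TCP position.
- manip.current_tcp_rot(): TCP orientation.
- manip.current_force(): force on the tool from outside, world axes, zero at the start.
- manip.current_ft_torque(): the same for the moment, N m.
- manip.current_grip_width(): opening from 0.0 (shut) to 1.0 (fully open).
- manip.current_grip_force(): force on a finger pad.
Only numpy, scipy, OpenCV 4.12 (cv2) and the standard library are available. Lean on these libraries where they do the work, as an engineer would, in place of code of your own. Each camera call takes 0.05 s, during which the arm holds its last target. There are 200 camera calls.

TASK

Pick up the dark metal drawer handle, put its two brass bosses into the two holes in the front of the cream drawer and press it home until both posts sit flush on the front. Keep pressing it straight on with a steady push of about 10 N (a kilogram's weight) so that I can drive the screws from inside the drawer: hold that for at least two seconds, then finish the program still gripping the handle and pressing, and do not knock the drinking mug, the card box or the scissors about.

Things in the scene. Friction and masses are not known exactly. Their poses are not given: they have to be found in the camera images.
- drawer: Small kitchen drawer standing on the worktop, fixed there. Cream slab front 296 wide, 140 high, 18 thick; behind it an open pale wooden box 290 long, 252 wide, 96 high, steel runners on its sides, a screwdriver in it. Origin: bottom middle of the front's outer face, at z = 0. x points level from the outer face into the drawer (the handle is pressed on along +x), y along the front, z up.
- drawer_seat (a point): Point midway between the two holes, on the outer face of the drawer's front, 95 mm above the worktop, 45 mm below the front's top edge. Axes as the drawer's. The holes are round, 12 mm wide, go right through the front, and lie at y = -64 and y = +64 mm from this point.
- handle: New drawer handle, dark steel, 150 g: a straight bar 12 x 12 mm, 140 long along y, with a 12 x 12 mm post at each end (y = -64 and +64 mm) pointing along +x; gap between bar and posts' end plane 34 mm. It lies flat on the worktop at first, z up. Origin: middle of the bar, on its underside. Fitted, its axes agree with the drawer's.
- handle_bar (a point): The middle of the bar, 6 mm above the handle's origin: the place to grip, one finger before and one behind the bar. Axes as the handle's.
- handle_seat (a point): Point midway between the flat ends of the two posts, 40 mm along +x from handle_bar; fitted, it coincides with drawer_seat. Axes as the handle's. At y = -64 and +64 mm from it a round brass boss, 8 mm thick and 10 mm long, goes on along +x from the post's end; its last 5 mm taper to 4.4 mm.
- mug: White dotted drinking mug, 82 mm across, 91 high, standing behind the work. Origin: middle of its underside.
- carton: Small white card box, 72x112x66 mm, that the handle came in. Origin: middle of its underside.
- shears: Blue-handled scissors, 87x199x9 mm, lying on the worktop. Origin: middle of the underside.
There are look-alikes about, which are no part of the job. What is meant by the handle is not turquoise, and is the larger of those in its own colour.

How it is judged:
On the way, in this order (a step that is already met when the one before it is completed fails the run):
1. the handle is lifted clear of the worktop in the fingers (height (world z) of handle above 0.03 m and contact force between the fingers and handle above 4 N), for 0.2 s.
2. the bosses are in the holes, the posts sit flush, and the handle has been pressed on the drawer's front with 5 to 20 N without a break for 1.5 s (x of handle_seat in the frame of drawer above -0.002 m and distance between handle_seat and drawer_seat below 0.004 m and angle between the x axis of handle and the x axis of drawer, either way round below 0.05 rad and angle between handle's own z axis and vertical below 0.06 rad and contact force between handle and drawer between 5 and 20 N and contact force between the fingers and handle above 4 N and height (world z) of handle above 0.08 m), for 1.5 s.
At the end, for the whole second after the job is handed in: Both bosses in their holes, the posts' ends within 2 mm of the drawer's front, the handle's seat point within 4 mm of the drawer's, square within 0.05 rad; the handle is still held in the fingers and presses on the drawer with a steady 5 to 20 N (all of step 2 and linear speed of handle below 0.01 m/s); the arm keeps its last pose, push and grip.
It fails at once if the drinking mug is pushed more than 30 mm or tipped over (distance of mug from where it was at the start of the episode above 0.03 m or angle between mug's own z axis and vertical above 0.5 rad).
It fails at once if the card box is pushed more than 30 mm or tipped over (distance of carton from where it was at the start of the episode above 0.03 m or angle between carton's own z axis and vertical above 0.5 rad).
It fails at once if the pair of scissors is pushed more than 30 mm (distance of shears from where it was at the start of the episode above 0.03 m).
It also fails if it takes over 48 s, if anything falls off the work surface, if the arm or the gripper's body presses on something with over 40 N, if the wrist force passes 120 N, or if a joint passes its speed limit or range.

## Working session

There is one attempt and no reset: what is moved stays moved. The work goes in short steps, each a Python script; the robot and the scene stay as the last script left them, time stands still between calls to the robot, and variables do not carry over. Pictures are saved under pics/ and viewed, at most 10 in all, crops included, and the job is handed in when it is done.

```bash
ls; mkdir -p pics; python3 - <<'E'
from bench import manip
import cv2,numpy as np
for c in ("scene","side"):
    im,d=manip.grab_frame(c); cv2.imwrite(f"pics/{c}0.png",im[:,:,::-1]); np.save(f"{c}0.npy",d)
    for n in ("handle","drawer","mug","carton","shears","handle_bar","drawer_seat"):
        try: print(c,n,[(np.round(r["at"],3).tolist(),round(r["confidence"],2)) for r in manip.look_for(c,n)])
        except Exception as e: print(c,n,e)
    k=manip.get_calibration(c); print(np.round(k["camera_matrix"],1).tolist(), np.round(-k["R"].T@k["t"],3),np.round(k["R"],2).tolist())
print(manip.current_time())
E
```

```text
pics
scene handle [([0.486, -0.247, 0.01], 0.96), ([0.342, -0.11, 0.011], 0.94), ([0.438, -0.372, 0.012], 0.73), ([0.648, -0.2, 0.064], 0.67)]
scene drawer [([0.459, 0.082, 0.073], 0.56)]
scene mug [([0.651, -0.2, 0.066], 0.94)]
scene carton [([0.646, -0.312, 0.049], 0.94)]
scene shears [([0.314, -0.314, 0.006], 0.87)]
scene handle_bar [([0.484, -0.245, 0.009], 0.79), ([0.343, -0.11, 0.01], 0.65)]
scene drawer_seat [([0.46, 0.084, 0.07], 0.79), ([0.483, -0.243, 0.007], 0.69)]
[[391.5, 0.0, 318.2], [0.0, 391.5, 199.0], [0.0, 0.0, 1.0]] [-0.111 -0.771  0.465] [[0.73, -0.68, -0.02], [-0.29, -0.29, -0.91], [0.62, 0.67, -0.41]]
side handle [([0.491, -0.242, 0.013], 0.93), ([0.342, -0.108, 0.013], 0.68), ([0.437, -0.37, 0.007], 0.53)]
side drawer [([0.489, 0.088, 0.063], 0.62)]
side mug [([0.666, -0.198, 0.067], 0.75)]
side carton [([0.658, -0.321, 0.067], 0.61)]
side shears [([0.315, -0.312, 0.006], 0.79)]
side handle_bar [([0.344, -0.105, 0.013], 0.91), ([0.437, -0.375, 0.009], 0.76), ([0.488, -0.239, 0.01], 0.73)]
side drawer_seat [([0.494, 0.088, 0.064], 0.85)]
[[417.9, 0.0, 324.3], [0.0, 417.9, 190.9], [0.0, 0.0, 1.0]] [ 0.386 -0.981  0.767] [[0.99, -0.14, -0.01], [-0.1, -0.63, -0.77], [0.11, 0.77, -0.63]]
0.8
```

```bash
ls -la pics
```

```text
total 664
drwxr-xr-x 2 agent agent   4096 Dec  1 14:37 .
drwxr-xr-x 3 agent agent   4096 Dec  1 14:37 ..
-rw-r--r-- 1 agent agent 364070 Dec  1 14:37 scene0.png
-rw-r--r-- 1 agent agent 305873 Dec  1 14:37 side0.png
```

View pics/scene0.png

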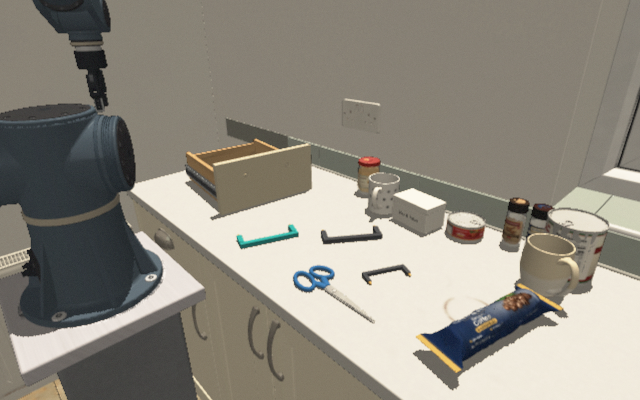

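View pics/side0.png

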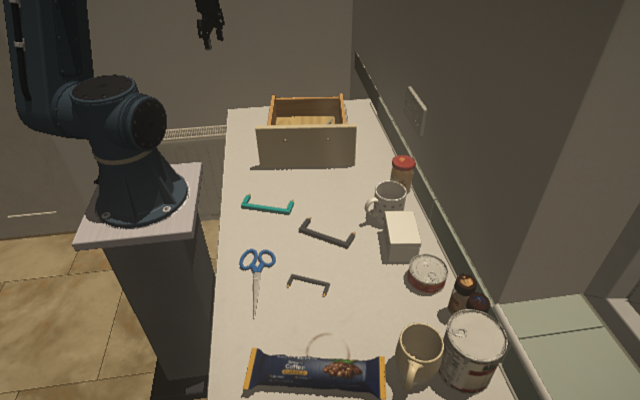

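The handle is the dark one at scene (352,236) and side (327,233). Its posts point towards the drawer, whose front faces the camera at scene (265,177) and side (306,145). The turquoise handle and the smaller dark one, at scene (387,272), are the look-alikes.

```bash
cat > h.py <<'E'
from bench import manip
import cv2,numpy as np
def cloud(d,k):
    v,u=np.indices(d.shape); K=k["camera_matrix"]
    P=np.stack([(u-K[0,2])/K[0,0]*d,(v-K[1,2])/K[1,1]*d,d],-1)
    return (P-k["t"])@k["R"]      # R^T (P-t)
def proj(X,k):
    p=(np.atleast_2d(X)@k["R"].T+k["t"])@k["camera_matrix"].T
    return p[:,:2]/p[:,2:]
def ray(u,v,k):
    r=np.linalg.solve(k["camera_matrix"],[u,v,1.])
    return -k["R"].T@k["t"], k["R"].T@r
E
python3 - <<'E'
from h import *
for c in ("scene","side"):
    d=np.load(f"{c}0.npy"); im=cv2.imread(f"pics/{c}0.png"); k=manip.get_calibration(c); W=cloud(d,k)
    ok=d>0
    m=ok&(np.abs(W[...,0]-.487)<.1)&(np.abs(W[...,1]+.245)<.07)&(W[...,2]<.04)&(im.max(2)<90)
    P=W[m]; (cx,cy),s,a=cv2.minAreaRect(P[:,:2].astype(np.float32)); print(c,m.sum(),cx,cy,s,a,np.percentile(P[:,2],[5,50,95]))
    print(np.round(cv2.boxPoints(((cx,cy),s,a)),3).tolist())
    m=ok&(np.abs(W[...,0]-.47)<.2)&(np.abs(W[...,1]-.085)<.04)&(W[...,2]>.02)&(W[...,2]<.125)
    P=W[m]
    for _ in range(4):
        A=np.c_[P[:,0],P[:,2],np.ones(len(P))]; s=np.linalg.lstsq(A,P[:,1],rcond=None)[0]; r=P[:,1]-A@s; P=P[np.abs(r)<max(.003,1.5*r.std())]
    print("front y= %.4f x + %.4f z + %.4f"%tuple(s),len(P),r.std(),P[:,0].min(),P[:,0].max())
k=manip.get_calibration("wrist"); R=manip.current_tcp_rot(); p=manip.current_ee_pos()
print(np.round(R,3),np.round(R.T@(-k["R"].T@k["t"]-p),4),np.round(k["R"]@R,3),k["camera_matrix"])
E
```

```text
scene 319 0.48941755294799805 -0.22922632098197937 (0.04357242211699486, 0.13660933077335358) 58.46672439575195 [0.00081848 0.00693707 0.01263752]
[[0.41999998688697815, -0.21199999749660492], [0.5360000133514404, -0.2840000092983246], [0.5590000152587891, -0.2460000067949295], [0.4429999887943268, -0.17499999701976776]]
front y= -0.1198 x + -0.0012 z + 0.1355 3058 0.0014004633693584037 0.33261520651258786 0.6291840278223766
side 358 0.4951516389846802 -0.23054100573062897 (0.043531909584999084, 0.139267697930336) 55.52418518066406 [0.00076632 0.01046617 0.01412607]
[[0.42500001192092896, -0.20900000631809235], [0.5400000214576721, -0.2879999876022339], [0.5649999976158142, -0.25200000405311584], [0.44999998807907104, -0.17299999296665192]]
front y= -0.1212 x + -0.0005 z + 0.1353 2400 0.0015127803467781566 0.3346462569648914 0.6287322595337259
[[-0.921  0.389  0.   ]
 [ 0.389  0.921  0.   ]
 [-0.     0.    -1.   ]] [ 0.0785 -0.0002 -0.1427] [[-0.001  1.     0.   ]
 [-0.952 -0.001 -0.307]
 [-0.307 -0.001  0.952]] [[354.06879174   0.         319.8277912 ]
 [  0.         354.06879174 203.90025557]
 [  0.           0.           1.        ]]
```

```bash
cat >> h.py <<'E'
def down(yaw):   # tool y at yaw, z down
    c,s=np.cos(yaw),np.sin(yaw); return np.array([[-s,c,0],[c,s,0],[0,0,-1.]])
def shot(n):
    k=manip.get_calibration("wrist"); im,d=manip.grab_frame("wrist"); np.savez(f"{n}.npz",im=im,d=d,K=k["camera_matrix"],R=k["R"],t=k["t"]); cv2.imwrite(f"pics/{n}.png",im[:,:,::-1]); return im,d,k
E
python3 - <<'E'
from h import *
T=manip.current_time
manip.move_ptp([.38,.03,.30],down(np.radians(65))); print(T())
x=np.array([-1.,0,0]);a=np.radians(45);z=np.array([0,np.sin(a),-np.cos(a)]);Rt=np.c_[x,np.cross(z,x),z]
done=0
for n,p in (("f1",[.46,-.14,.24]),("f2",[.52,-.16,.20])):
    try: manip.move_ptp(p,Rt); shot(n)
    except manip.Unreachable as e: print(n,e)
    print(n,T())
R=down(np.radians(56))
for n,p in (("h1",[.49,-.25,.20]),("h2",[.47,-.21,.14])):
    manip.move_ptp(p,R); shot(n); print(T(),[(np.round(r["at"],4).tolist(),r["confidence"]) for r in manip.look_for("wrist","handle")])
a=[cv2.imread(f"pics/{n}.png") for n in ("f1","f2","h1","h2")]
cv2.imwrite("pics/m1.png",cv2.resize(np.vstack([np.hstack(a[:2]),np.hstack(a[2:])]),(800,500),interpolation=cv2.INTER_AREA))
E
```

```text
2.65
f1 3.8583
f2 4.3083
5.2083 [([0.4105, -0.1179, 0.0114], 0.8), ([0.4791, -0.2361, 0.0101], 0.77), ([0.4332, -0.3698, 0.0054], 0.7)]
5.7083 [([0.4768, -0.232, 0.0103], 0.9), ([0.4324, -0.3665, 0.0051], 0.84), ([0.4048, -0.1218, 0.0135], 0.65)]
```

View pics/m1.png

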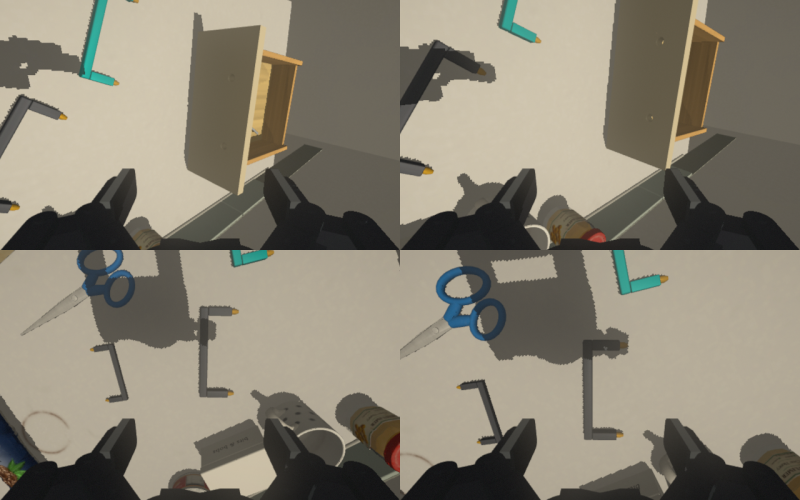

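```bash
python3 - <<'E'
from h import *
def crop(n,u0,v0,w,h,W,H): 
    a=cv2.imread(f"pics/{n}.png")[v0:v0+h,u0:u0+w]; return cv2.resize(np.clip(a.astype(float)*1.5,0,255).astype(np.uint8),(W,H),interpolation=cv2.INTER_CUBIC)
A=np.hstack([crop("f1",340,100,100,100,400,400-160) if 0 else crop("f1",350,100,80,120,200,300),crop("f2",370,40,80,160,150,300),crop("h1",310,80,80,160,150,300),crop("h2",280,130,90,180,150,300)])
# fill to width 650
cv2.imwrite("pics/m2.png",A)
# auto hole: local dark blobs
for n,g in (("f1",[(371,122),(400,187)]),("f2",[(418,66),(398,187)])):
    im=cv2.cvtColor(cv2.imread(f"pics/{n}.png"),cv2.COLOR_BGR2GRAY).astype(float)
    for u,v in g:
        w=im[v-12:v+13,u-12:u+13]; d=np.abs(w-np.median(w)); d[d<8]=0; yy,xx=np.indices(w.shape)
        print(n,u-12+(d*xx).sum()/d.sum(),v-12+(d*yy).sum()/d.sum(),(d>0).sum(),np.median(w),w.min(),w.max())
# handle cloud
for n in ("h1","h2"):
    z=np.load(n+".npz"); W=cloud(z["d"],z); m=(z["d"]>0)&(np.hypot(W[...,0]-.49,W[...,1]+.235)<.085)&(W[...,2]>.006)&(W[...,2]<.03)
    P=W[m]; r=cv2.minAreaRect(P[:,:2].astype(np.float32)); print(n,m.sum(),r,np.percentile(P[:,2],[5,50,95]),np.round(cv2.boxPoints(r),4).tolist())
E
```

```text
f1 370.0551181102362 121.18110236220473 14 94.0 83.0 104.0
f1 394.4655471388154 186.58893857807794 525 171.0 93.0 194.0
f2 419.18333333333334 65.63425925925927 50 90.0 75.0 167.0
f2 402.5207207207207 187.61441441441443 18 92.0 83.0 161.0Traceback (most recent call last):
  File "<stdin>", line 15, in <module>
  File "h.py", line 4, in cloud
    v,u=np.indices(d.shape); K=k["camera_matrix"]
                               ~^^^^^^^^^^^^^^^^^
    raise KeyError(f"{key} is not a file in the archive") from None
KeyError: 'camera_matrix is not a file in the archive'
```

View pics/m2.png

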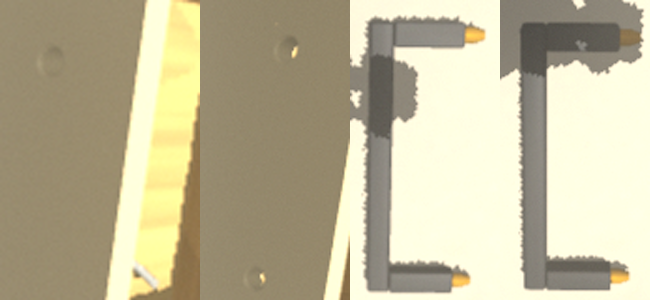

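```bash
cat >> h.py <<'E'
def load(n):
    z=np.load(n+".npz"); return z["im"],z["d"],dict(camera_matrix=z["K"],R=z["R"],t=z["t"])
E
python3 - <<'E'
from h import *
from scipy.optimize import least_squares
# front plane from wrist depth
for n,pts in (("f1",[(370,124.8)]),("f2",[(416.4,66.1),(399.3,188.3)])):
    im,d,k=load(n); W=cloud(d,k)
    m=(d>0)&(np.abs(W[...,0]-.47)<.2)&(np.abs(W[...,1]-.135+.12*W[...,0])<.012)&(W[...,2]>.02)&(W[...,2]<.125); P=W[m]
    for _ in range(4):
        A=np.c_[P[:,0],P[:,2],np.ones(len(P))]; s=np.linalg.lstsq(A,P[:,1],rcond=None)[0]; r=P[:,1]-A@s; P=P[np.abs(r)<max(.003,2*r.std())]
    print(n,"y=",s,len(P),r.std(),P[:,0].min(),P[:,0].max())
    H=[]
    for u,v in pts:
        o,q=ray(u,v,k); t=(s[0]*o[0]+s[1]*o[2]+s[2]-o[1])/(q[1]-s[0]*q[0]-s[1]*q[2]); H.append(o+t*q); print(n,np.round(H[-1],4))
    if len(H)==2: print("mid",np.mean(H,0),"dist",np.linalg.norm(H[0]-H[1]))
# handle
for n in ("h1","h2"):
    im,d,k=load(n); W=cloud(d,k); m=(d>0)&(np.hypot(W[...,0]-.49,W[...,1]+.235)<.085)&(W[...,2]>.006)&(W[...,2]<.03)
    P=W[m]; r=cv2.minAreaRect(P[:,:2].astype(np.float32)); print(n,m.sum(),r,np.percentile(P[:,2],[5,50,95]))
# outer top corners of bar + top corners of posts, from crops (x,y in m2.png)
S={"h1":(350,310,80,1.875),"h2":(500,280,130,150/90)}
px={"h1":[(371,23),(368,291),(465,24),(452,268)],"h2":[(524,24),(526,288),(619,24),(610,267)]}
M=np.array([[-6,70,12],[-6,-70,12],[40,70,12],[40,-58,12]])/1000.
def f(p,ns):
    c,s=np.cos(p[2]),np.sin(p[2]); X=M.copy(); X[:,:2]=M[:,:2]@np.array([[c,s],[-s,c]])+p[:2]; X[:,2]+=p[3]
    return np.concatenate([(proj(X,load(n)[2])-[( (x-S[n][0])/S[n][3]+S[n][1], y/S[n][3]+S[n][2]) for x,y in px[n]]).ravel() for n in ns])
for ns in (["h1"],["h2"],["h1","h2"]):
    r=least_squares(f,[.487,-.245,1.0,0],args=(ns,)); print(ns,r.x,np.degrees(r.x[2]),np.round(r.fun,1))
E
```

```text
f1 y= [-0.12180516  0.00072451  0.1346536 ] 16883 0.0006451245383554029 0.334220677651067 0.6289606536581405
f1 [0.4187 0.0837 0.0957]
f2 y= [-0.12179445  0.00052162  0.13473997] 20425 0.0006940465692663503 0.34577326770258326 0.6287509025406368
f2 [0.4183 0.0838 0.0964]
f2 [0.5448 0.0684 0.0961]
mid [0.48158592 0.07613568 0.09624416] dist 0.12742660543276116
h1 2898 ((0.49816566705703735, -0.22288423776626587), (0.05598105862736702, 0.1396007388830185), 55.39234161376953) [0.0093106  0.0116849  0.01301926]
h2 3874 ((0.4979882538318634, -0.22307321429252625), (0.05548297241330147, 0.14013740420341492), 55.34023666381836) [0.00857695 0.0116782  0.01289458]
['h1'] [ 0.48792516 -0.24090628  0.9687992  -0.0076038 ] 55.5081052537279 [-0.2  0.   0.  -0.9 -0.  -0.   0.3  0.9]
['h2'] [ 0.48697632 -0.24045657  0.96705654 -0.00432626] 55.40825827125881 [-1.4  0.  -0.6 -1.   1.1  0.6  1.   0.2]
['h1', 'h2'] [ 0.48746245 -0.24076656  0.96783296 -0.00570045] 55.452743837375266 [-0.3 -0.5 -0.2 -0.6  0.2 -0.5  0.3  1.2 -1.3  0.5 -0.4 -1.3  0.9  1.1
  0.9 -0.1]
```

```bash
python3 - <<'E'
from h import *
T=manip.current_time
R=down(np.radians(55.4)); b=np.array([.486,-.241])
manip.set_gripper(.55,80)
manip.move_ptp([*b,.07],R); manip.move_l([*b,.003],max_speed=.1)
print(T(),manip.current_ee_pos(),manip.current_force())
manip.set_gripper(0,80)
print(T(),manip.current_ee_pos(),manip.current_force(),manip.current_grip_width(),manip.current_grip_force())
manip.move_l([*b,.14],max_speed=.12); manip.dwell(.1)
print(T(),manip.current_ee_pos(),manip.current_force(),manip.current_ft_torque(),manip.current_grip_width(),manip.current_grip_force())
im,d,k=shot("g1"); s,_=manip.grab_frame("side")
p=manip.current_ee_pos();Rt=manip.current_tcp_rot();np.savez("g1p.npz",p=p,R=Rt)
P=(cloud(d,k)-p)@Rt   # tool coords
m=(d>0)&(np.abs(P[...,2]+.003)<.025)&(P[...,1]>-.02)&(P[...,1]<.07)&(np.abs(P[...,0])<.1)
Q=P[m]; print(m.sum(),np.percentile(Q,[1,50,99],axis=0)); 
w=cv2.cvtColor(im,cv2.COLOR_RGB2BGR); w[m]=w[m]//2+np.array([0,0,127],np.uint8)
cv2.imwrite("pics/m3.png",np.hstack([im[:,:,::-1],w])[:, :, :]); cv2.imwrite("pics/m3.png",cv2.resize(cv2.imread("pics/m3.png"),(800,250),interpolation=cv2.INTER_AREA))
E
```

```text
7.45 [ 0.48637338 -0.24118457  0.00362709] [0.1815763  0.71225819 0.91047267]
7.875 [ 0.48624208 -0.24118397  0.00375584] [-2.66765797  0.85939417  8.06908067] 0.10841841245205518 78.75792503356934
9.2667 [ 0.48572359 -0.24083635  0.13932765] [ 0.38406793 -0.90200351 -1.17359701] [0.01707006 0.06160713 0.0334782 ] 0.10443254028834796 78.24447870254517
12867 [[-0.05599672 -0.0165851  -0.02685282]
 [ 0.03287842  0.00224986 -0.00797224]
 [ 0.07025753  0.04557735 -0.00017065]]
```

View pics/m3.png

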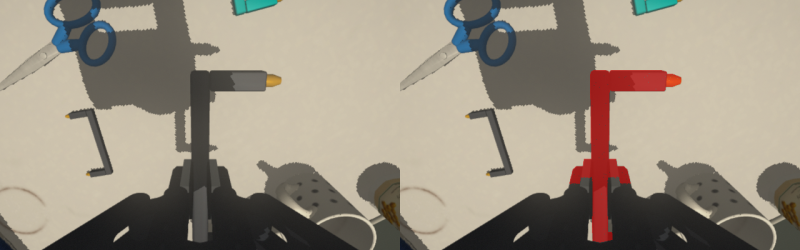

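The handle is gripped and lifted, with its left post and boss free at g1 px (430,128). I'll fit its pose in the tool frame.

```bash
python3 - <<'E'
from h import *
im,d,k=load("g1"); g=np.load("g1p.npz"); P=(cloud(d,k)-g["p"])@g["R"]
m=(d>0)&(np.abs(P[...,2]+.003)<.025)&(P[...,1]>-.03)&(P[...,1]<.07)&(P[...,0]>.02)&(P[...,0]<.1)
Q=P[m]; bar=Q[(Q[:,1]<.012)&(Q[:,0]<.057)&(Q[:,0]>.025)]; post=Q[(Q[:,1]>.01)&(Q[:,0]>.05)]
def line(a,i,j):  # edges of a[:,j] in bins of a[:,i]
    b=np.linspace(a[:,i].min(),a[:,i].max(),7); return [tuple(np.round(1e3*np.r_[(l+h)/2,np.percentile(s[:,j],[2,98]),np.median(s[:,2])],1).tolist()) for l,h in zip(b,b[1:]) for s in [a[(a[:,i]>=l)&(a[:,i]<=h)]] if len(s)>5]
print("bar x:ymin,ymax,zmed",*line(bar,0,1),sep="\n"); print("post y:xmin,xmax,z",*line(post,1,0),sep="\n")
print("tip y",np.percentile(post[:,1],[98,99.5,100]),"xend",np.percentile(Q[:,0],[98,99.5]))
top=Q[Q[:,2]<np.percentile(Q[:,2],50)+.003]
A=np.c_[top[:,:2],np.ones(len(top))]
for _ in range(4):
    s=np.linalg.lstsq(A,top[:,2],rcond=None)[0]; r=top[:,2]-A@s; q=np.abs(r)<.002; top,A=top[q],A[q]
print("top plane z=",s,len(top),r.std())
E
```

```text
bar x:ymin,ymax,zmed
(27.7, -6.4, 5.5, -7.9)
(33.0, -6.3, 5.5, -7.9)
(38.3, -6.2, 5.4, -7.9)
(43.7, -6.1, 5.3, -8.0)
(49.0, -6.0, 5.3, -7.9)
(54.3, -6.3, 5.2, -8.0)
post y:xmin,xmax,z
(13.3, 58.6, 70.3, -8.0)
(19.9, 58.6, 70.3, -8.0)
(26.5, 58.6, 70.3, -8.0)
(33.2, 58.6, 70.3, -7.9)
(39.8, 59.0, 70.2, -7.1)
(46.4, 61.1, 67.9, -4.9)
tip y [0.04747603 0.04896153 0.04970431] xend [0.07025224 0.0703017 ]
top plane z= [-0.00201851  0.00133928 -0.00779726] 6689 0.0007001344900011297
```

```bash
cat >> h.py <<'E'
YAW=np.radians(83.06); RD=down(YAW); SEAT=np.array([.4816,.0761,.0955]); OFF=np.array([.0004,.0396,-.002])
DX=RD[:,1]
def tcp(back,dy=0,dz=0): return SEAT-RD@OFF-back*DX+RD[:,0]*dy+np.array([0,0,dz])
E
python3 - <<'E'
from h import *
T=manip.current_time
manip.move_ptp(tcp(.07),RD); manip.move_l(tcp(.025),max_speed=.08); manip.dwell(.15)
p=manip.current_ee_pos(); print(T(),RD.T@(p-tcp(.025)),manip.current_force(),manip.current_grip_width())
im,d,k=shot("a1"); np.savez("a1p.npz",p=p,R=manip.current_tcp_rot())
s,_=manip.grab_frame("side"); c,_=manip.grab_frame("scene")
t=lambda a,u,v,w,h,W,H: cv2.resize(a[v:v+h,u:u+w,::-1],(W,H),interpolation=cv2.INTER_CUBIC)
cv2.imwrite("pics/m4.png",np.vstack([t(im,0,0,640,400,800,500)[:320],np.hstack([t(s,240,100,130,90,400,277),t(c,200,130,130,90,400,277)])]))
ks=manip.get_calibration("side"); W=RD@np.array([[.064,-.064],[0,0],[0,0]])
for q in (k,ks,manip.get_calibration("scene")): print(np.round(proj((SEAT[:,None]+W).T,q),1).tolist())
E
```

```text
11.1 [-4.41808863e-05 -3.46951557e-04 -5.52001401e-06] [-0.2146743  -0.61617672 -0.50799773] 0.10805589245817943
[[487.0, 127.7], [450.3, 387.6]]
[[284.8, 140.6], [327.7, 139.8]]
[[247.3, 174.5], [287.7, 164.7]]
```

View pics/m4.png

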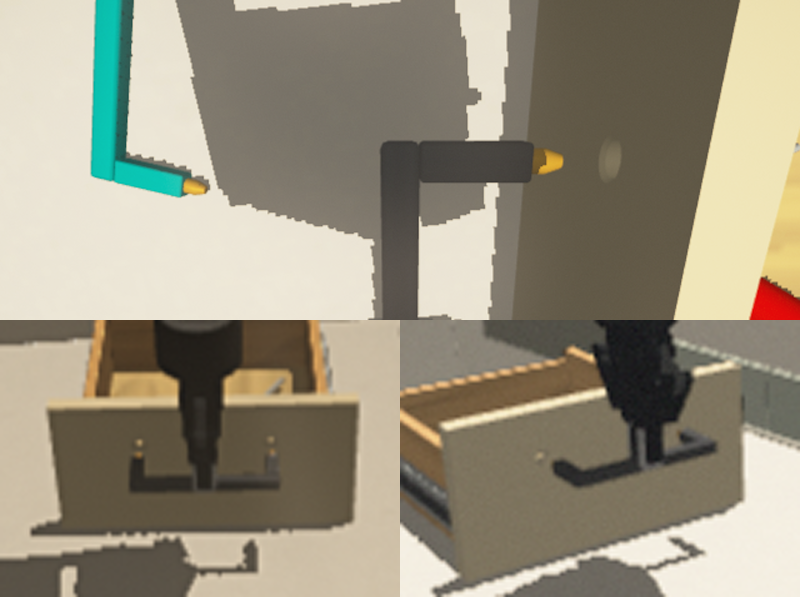

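The wrist view shows the hole at px (488,128), and I predicted (487,128). The boss points straight at it, so I'll insert under force watch.

```bash
python3 - <<'E'
from h import *
T=manip.current_time
f0=manip.current_force()
for b in [.013,.010,.007,.004,.002,.001,0,-.0005,-.001,-.0015,-.002,-.0025,-.003,-.0035,-.004,-.005]:
    manip.move_l(tcp(b),max_speed=.03); manip.dwell(.08)
    f=RD.T@(manip.current_force()-f0); e=RD.T@(manip.current_ee_pos()-tcp(0)); print(b,round(T(),2),np.round(f,1),np.round(e*1e3,2),np.round(manip.current_ft_torque(),2))
    if f[1]<-7 or abs(f[0])>6 or abs(f[2])>6: break
np.save("st.npy",np.r_[b,f0])
im,d,k=shot("i1"); s,_=manip.grab_frame("side")
t=lambda a,u,v,w,h,W,H: cv2.resize(a[v:v+h,u:u+w,::-1],(W,H),interpolation=cv2.INTER_CUBIC)
cv2.imwrite("pics/m5.png",np.hstack([t(im,280,60,260,160,450,277),t(s,240,100,130,90,350,277)]))
E
```

```text
0.013 11.88 [-0.2 -0.4  0. ] [  0.   -12.98   0.  ] [ 0.01 -0.03  0.  ]
0.01 12.22 [-0.4  0.8  1.3] [-0.   -9.98 -0.02] [0.02 0.01 0.02]
0.007 12.55 [ 0.   0.5 -1. ] [-0.   -6.95  0.  ] [ 0.   -0.02  0.02]
0.004 12.88 [-0.6  0.9  0.6] [-0.   -3.94  0.01] [-0.01  0.01 -0.02]
0.002 13.22 [-0.2  0.7  0.4] [ 0.01 -1.98 -0.  ] [-0.02 -0.02  0.05]
0.001 13.55 [ 0.2  0.1 -0.1] [-0.01 -1.   -0.02] [ 0.01 -0.01 -0.01]
0 13.88 [-0.4  0.2 -0.4] [-0.01 -0.   -0.01] [ 0.03  0.01 -0.02]
-0.0005 14.22 [ 0.1 -5.6 -0.3] [0.02 0.28 0.02] [-0.81  0.04  0.07]
-0.001 14.55 [ 0.5 -9.6  0.5] [0.01 0.37 0.05] [-1.55  0.09  0.03]
```

View pics/m5.png

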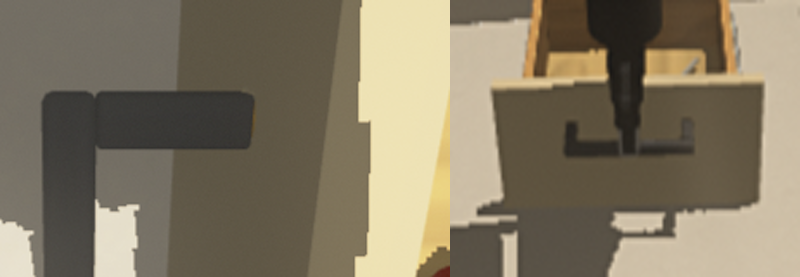

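Both posts are flush, the bosses are out of sight in the holes, and the push is about 10 N. I'll hold and trim.

```bash
python3 - <<'E'
from h import *
T=manip.current_time
st=np.load("st.npy"); b=st[0]
def mean(n,dt=.08):
    F=[]
    for _ in range(n): manip.dwell(dt); F.append(RD.T@manip.current_force())
    return np.mean(F,0),np.std(F,0)
m,s=mean(8); print(T(),m,s)
if abs(m[1]+10.5)>1.5:
    b-=np.clip((10.5+m[1])/8000,-.0005,.0005); manip.move_l(tcp(b),max_speed=.03)
m,s=mean(30); print(T(),b,m,s,manip.current_grip_width(),manip.current_grip_force(),manip.current_ft_torque(),RD.T@(manip.current_ee_pos()-tcp(0))*1e3)
if -16<m[1]<-7: print(manip.sign_off())
E
```

```text
15.3167 [-0.12125412 -8.93963287  1.47660303] [0.4534958  0.33521259 0.52053568]
18.0667 -0.001195045891736473 [ -0.18494207 -10.47821454   1.15602275] [0.63732333 0.55768001 0.48486922] 0.11018574967099565 78.52060675621033 [-1.78643509  0.15171158  0.01770401] [0.03151807 0.39097414 0.05346211]
the job is handed in; nothing more can be done
None
```

The handle's bosses are in the drawer's holes with both posts flush, still gripped and pressed on with a steady 10.5 N or so, held for over two seconds before I handed the job in at about 18 s; no verdict came back.

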